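Cap the rinse-water tank with the camlock vent cap

ROBOT

A 7-joint arm with a two-finger parallel gripper is mounted at the origin on the work surface. World frame = base frame: x ahead of the robot, y to its left, z up, the work surface at z = 0. Lengths are in m, angles in rad, forces in N, time in s.
With the tool pointing down it reaches from about 0.35 to 0.9 m from the base axis. Payload 19.9 kg.
Tool frame: the origin (TCP) lies between the finger pads; the fingertips stand 19 mm ahead of it and the grasp point (between the pads) is the TCP; z points along the fingers, y is the line along which they close (so a half turn about z gives the same grasp; the last joint's range is limited). The gripper opens to 94 mm and grips with 3 to 60 N. Pads are 16 mm wide; open, the fingers measure 119 mm over their backs; the gripper's body (75 mm by 177 mm) begins 78 mm behind the grasp point.
Start: joints at [-1.192, 0.417, -0.01, 1.614, 0.005, 1.111, -0.053], TCP at [0.255, 0.571, 0.224] pointing down, gripper open.
Joint ranges: [-2.81, 2.81], [-0.39, 2.02], [-1.27, 1.25], [0.06, 2.57], [-1.19, 4.33], [0.19, 2], [-2.82, 2.82]. Speed limits (rad/s): [1.89, 1.89, 2.39, 2.39, 3.01, 3.01, 3.01].

INTERFACE

Orientations are given as a rotation vector (axis times angle).
In Python, from workcell import r, vision, order gives the robot as it stands. The module is installed in compiled form; this text tells all that it offers.
- The arm moves only by the tool apply_moves, never from a script. Its argument "targets" is one flat list of numbers, 7 for each row, row after row: the shift along the tool's x, y, z each as a share of 500 mm, from -1 to 1, then the turn, a rotation vector about the tool's x, y, z each as a share of 180 degrees, from -1 to 1, then the opening in per cent of the stroke, from 0 (shut) to 100 (fully open). In form: [x, y, z, rx, ry, rz, fingers, x, y, z, rx, ry, rz, fingers, ...]. A call has 1 to 5 rows; each row is the pose to reach, as a shift and turn from the pose commanded when the call began, along the tool's axes at that moment, turning the shorter way round; what a row does not reach only later rows make up. A row lasts 1/8 s, in which the tool goes at most 62.5 mm and 10.7 degrees, less where a joint would pass 70% of its speed; a pose out of reach is approached as far as the arm can. A call with a number of a shift or a turn outside -1 to 1 is refused whole. A call with a gripper value outside its range is refused whole. The fingers move at their own pace and stop on an object; the grip force is fixed at half the most. Time passes only in rows, so rows that repeat a pose let the fingers close. It gives the time, the measured TCP pose, the force, the opening and the grip force at its end, in the units of the state.
- r.state(): the state, without advancing time (a new reading comes with each control period).
- vision.get_image(name): name is "side" or "top"; returns a dict with "image" (480x640x3 uint8, red, green, blue), "mtx" (3x3 intrinsics, pixels), "D" ([k1, k2, p1, p2, k3] as OpenCV has them; the pictures are not rectified), "eye" and "attitude" of the camera in the world. Camera axes: x right, y up, looking along -z (the intrinsics and any distortion apply to the point x, -y, -z); pixel columns grow to the right and rows downward; lengths in m; the calibration is good to about 2 mm. A picture is of the moment at which its call begins. There is no depth.
- order.job_done(): hands the job in; it is judged then, once.
Trained networks look in the newest picture that a camera, given by its name, has taken for a name from the list of things; names that differ only in an ending like _2 or _b are one class to them, and where a whole thing is asked for, a point or a joint stands for the part that bears it (a point fixed in the world has none). Each returns a list of dicts, best first, with "score" (0 to 1); they miss things now and then, are a little off and sometimes report something else, mostly with a low value. They report only what shows in the picture. A call takes as long as a camera call.
- vision.search_frame(label, camera): "point" ([x, y, z] in m, in world coordinates, good to about 4 mm: the middle of the surface that is visible of it).
- vision.silhouettes(label, camera): "pixels" (480x640 bool, what is visible of it).
The state is a dict: "clock": time; "joint_positions": joint angles; "joint_vel": joint speeds; "effort": joint torques, N m; "ee_pos": TCP position; "eef_rot": TCP orientation; "wrist_force": force on the tool from outside, world axes, zero at the start; "wrist_torque": the same for the moment, N m; "gripper_width": finger opening in m; "grasp_force": force on a finger pad.
Only numpy, scipy, OpenCV 4.12 (cv2) and the standard library are available. Lean on these libraries where they do the work, as an engineer would, in place of code of your own. Each camera call takes 0.05 s, during which the arm holds its last target. There are 200 camera calls.

TASK

Close the grooved port of the steel rinse-water tank: take the vent cap that has two cam arms (not the armless one beside it), push it mouth down fully home onto the grooved adaptor with its arms still raised. Then swing the two cam arms fully down, one after the other, and leave the cap seated.

Things in the scene. Friction and masses are not known exactly. Their poses are not given: they have to be found in the camera images.
- coupling: Camlock vent cap with two arms, about 0.4 kg, loose, mouth down on the table. Origin: centre of the mouth's rim (underside), z up its axis. Aluminium cup 54 mm across, 38 high, bore 42 across, 34 deep. On top a grey vent head 34 across, 38 to 72 mm above the origin: grip it from above, fingers closing along the cap's x. Arms at +y and -y. Any yaw will do on the adaptor.
- adaptor_seat (a point): Fixed grooved adaptor on the steel tank (90 mm high): centre of its flange's upper face (60 mm across, 50 mm above the tank top), where the cap's rim rests when home. z up. Above it the spigot: 38 mm across up to 16 mm, dark groove round it, then a nose tapering to 18 mm across at 32 mm. The other port, 160 mm away, is a plain plug 26 mm tall; the two may be swapped.
- cam_a (a joint): Cam arm on the cap's +y side: flat steel, hinged (along x) at y +34 mm, 26 mm above the cap's origin; points outwards, 60 mm long, 18 wide (tip 26), 5 to 6 thick. Rad: 0 = 45 degrees above level, 1.57 = fully down, 45 degrees below level. Friction 0.04 N m, stays where left; pressing straight down on it 30 mm outwards of the hinge swings it all the way.
- cam_b (a joint): The like cam arm on the cap's -y side, hinged at y -34 mm, mirror image of cam_a: same size, friction and way to press it; 0 = raised 45 degrees above level, 1.57 = fully down.

How it is judged:
On the way, in this order (a step that is already met when the one before it is completed fails the run):
1. the cap is fully home on the adaptor, both arms still raised (horizontal distance between coupling and adaptor_seat below 0.008 m and z of coupling in the frame of adaptor_seat between -0.006 and 0.006 m and angle between coupling's own z axis and vertical below 0.17 rad and value of joint each of cam_a, cam_b below 0.7 rad), for 0.2 s.
2. one cam arm is down (value of joint any of cam_a, cam_b above 1.3 rad), for 0.1 s.
3. the other cam arm is down too (value of joint each of cam_a, cam_b above 1.3 rad), for 0.1 s.
At the end, for the whole second after the job is handed in: The armed cap sits at rest on the grooved adaptor: its origin within 8 mm of the seat sideways and 6 mm in height, tilted less than 10 degrees, and both arm joints above 1.3 rad (within 15 degrees of fully down) (all of step 3 and horizontal distance between coupling and adaptor_seat below 0.008 m and z of coupling in the frame of adaptor_seat between -0.006 and 0.006 m and angle between coupling's own z axis and vertical below 0.17 rad and linear speed of coupling below 0.02 m/s); the robot touches nothing.
It also fails if it takes over 58 s, if anything falls off the work surface, if the arm or the gripper's body presses on something with over 40 N, if the wrist force passes 120 N, or if a joint passes its speed limit or range.

## Working session

There is one attempt and no reset: what is moved stays moved. The work goes in short steps, Python scripts to look and compute and a tool call to move; the robot and the scene stay as the last step left them, time stands still between calls to the robot, and variables do not carry over. Pictures are saved under pics/ and viewed, at most 10 in all, crops included, and the job is handed in when it is done.

Besides the shell and the picture viewer there is one more tool, called after ">>>" by a JSON object that holds its "name" and its "arguments", one argument or row to a line. apply_moves: Moves the arm, as the interface text tells. Shift numbers are shares of 500 mm and turn numbers shares of 180 degrees, none past 1 either way. Its arguments: {"type":"object","properties":{"targets":{"type":"array"}},"required":["targets"]}

```bash
mkdir -p pics; cat > h.py <<'E'
import numpy as np, cv2
from scipy.spatial.transform import Rotation as R
from workcell import r, vision, order
def cam(n):
    d=vision.get_image(n); return d
def att(d):
    a=np.array(d["attitude"],float)
    return a if a.shape==(3,3) else R.from_rotvec(a).as_matrix() if a.size==3 else R.from_quat(a).as_matrix()
def save(d,f,crop=None,scale=1):
    im=d["image"][:,:,::-1]
    if crop: im=im[crop[1]:crop[3],crop[0]:crop[2]]
    if scale!=1: im=cv2.resize(im,None,fx=scale,fy=scale,interpolation=cv2.INTER_CUBIC)
    cv2.imwrite("pics/"+f,im)
def proj(d,P):
    A=att(d); p=(np.atleast_2d(P)-np.array(d["eye"]))@A
    p=p*[1,-1,-1]
    return cv2.projectPoints(p.reshape(-1,1,3),np.zeros(3),np.zeros(3),np.array(d["mtx"]),np.array(d["D"],float))[0].reshape(-1,2)
def ray(d,uv):
    q=cv2.undistortPoints(np.array(uv,float).reshape(-1,1,2),np.array(d["mtx"]),np.array(d["D"],float)).reshape(-1,2)
    v=np.c_[q[:,0],-q[:,1],-np.ones(len(q))]@att(d).T
    return v
def at_z(d,uv,z):
    v=ray(d,uv); e=np.array(d["eye"]); return e+v*((z-e[2])/v[:,2])[:,None]
E
python3 - <<'E'
from h import *
for n in ("side","top"):
    d=cam(n); save(d,n+"0.png"); print(n,d["eye"],d["attitude"],d["mtx"],d["D"])
    for l in ("coupling","adaptor_seat","cam_a","cam_b"):
        try:
            for x in vision.search_frame(l,n)[:4]: print(l,np.round(x["point"],4),round(x["score"],2),proj(d,x["point"]).round())
        except Exception as e: print(l,e)
print(r.state())
E
```

```text
side [-0.07230217 -0.67585901  0.71027607] [ 0.90262361 -0.37196017 -0.73574411] [[592.62513069   0.         322.56185047]
 [  0.         592.62513069 236.25821236]
 [  0.           0.           1.        ]] [-0.05888027  0.          0.          0.          0.        ]
coupling [ 0.6006 -0.2851  0.0387] 0.57 [[439. 300.]]
adaptor_seat [ 0.516  -0.0176  0.1343] 0.83 [[292. 213.]]
cam_a [ 0.6045 -0.2191  0.0477] 0.74 [[410. 278.]]
cam_a [ 0.6005 -0.3343  0.0487] 0.52 [[464. 310.]]
cam_b [ 0.6045 -0.2191  0.0477] 0.74 [[410. 278.]]
cam_b [ 0.6005 -0.3343  0.0487] 0.52 [[464. 310.]]
top [ 0.45629381 -0.05863183  1.15530928] [ 0.06184014 -0.02767721 -1.56636256] [[620.51148587   0.         319.06759035]
 [  0.         620.51148587 240.34108774]
 [  0.           0.           1.        ]] [-0.10122842  0.          0.          0.          0.        ]
coupling [ 0.6089 -0.2737  0.0423] 0.9 [[452. 192.]]
adaptor_seat [ 0.517  -0.0086  0.1411] 0.74 [[302. 239.]]
cam_a [ 0.6057 -0.3316  0.0456] 0.76 [[484. 193.]]
cam_a [ 0.6088 -0.2172  0.0483] 0.68 [[421. 191.]]
cam_b [ 0.6057 -0.3316  0.0456] 0.76 [[484. 193.]]
cam_b [ 0.6088 -0.2172  0.0483] 0.68 [[421. 191.]]
{'clock': 0.5, 'joint_positions': array([-1.19249555,  0.41739709, -0.01029956,  1.61362325,  0.00473283,
        1.11072593, -0.05300117]), 'joint_vel': array([ 1.30493992e-05,  4.98026439e-04, -5.42634861e-04,  1.93261414e-03,
        1.45570788e-03, -6.74204999e-04, -7.24041580e-04]), 'effort': array([ 1.05121126e-03, -8.50490785e+01,  6.37721177e-01, -4.26048088e+01,
       -4.88200597e-02,  1.42723555e-02,  2.46703001e-05]), 'ee_pos': array([0.25472781, 0.57069244, 0.22441714]), 'eef_rot': array([ 6.54555948e-01,  3.07260203e+00, -2.17135536e-04]), 'wrist_force': array([-0.77221414,  0.20358866, -0.7012087 ]), 'wrist_torque': array([-0.02867334, -0.02583306, -0.06628768]), 'grasp_force': 0.0, 'gripper_width': 0.09421667358377674}
```

View pics/side0.png

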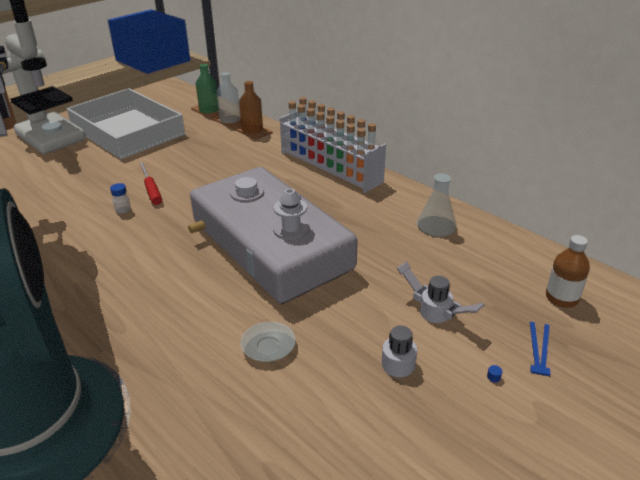

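View pics/top0.png

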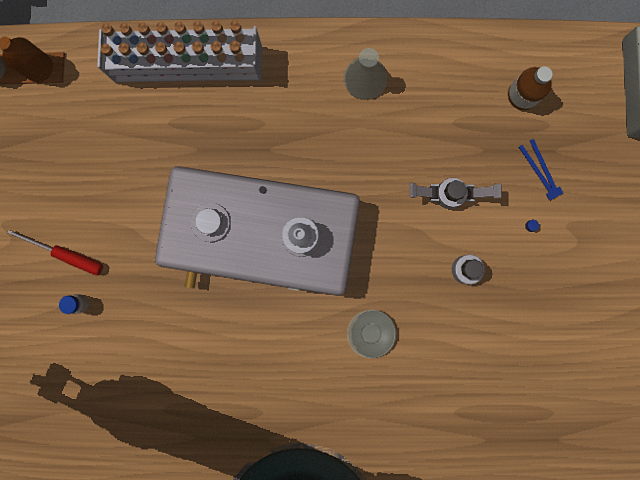

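The side view shows the armed cap at about (438,298) and the armless one at (400,350). The grooved adaptor is the right-hand port at (290,215) and the plain plug is at (246,187). In the top view the armed cap is at (455,191), arms along world y, and the adaptor is at (300,236). I'll refine both by overlaying the models.

```bash
cat > ov.py <<'E'
from h import *
def circ(c,rad,z): 
    t=np.linspace(0,2*np.pi,60); return np.c_[c[0]+rad*np.cos(t),c[1]+rad*np.sin(t),0*t+z]
def overlay(items,f,half=(50,37),k=4,caps=None):
    """items: list of (camera d, centre3d, list of 3D polylines)"""
    out=[]
    for d,c,pl in items:
        u,v=proj(d,c)[0].round().astype(int)
        im=d["image"][v-half[1]:v+half[1],u-half[0]:u+half[0],::-1]
        im=cv2.resize(im,None,fx=k,fy=k,interpolation=cv2.INTER_CUBIC)
        for p,col in pl:
            q=(proj(d,p)-[u-half[0]-.5,v-half[1]-.5])*k
            cv2.polylines(im,[q.round().astype(int)],False,col,1)
        out.append(im)
    n=len(out)//2
    cv2.imwrite("pics/"+f,np.vstack([np.hstack(out[:n]),np.hstack(out[n:])]))
def cap(c,z0,yaw):
    pl=[(circ(c,.027,z0),(0,0,255)),(circ(c,.027,z0+.038),(0,255,0)),(circ(c,.017,z0+.072),(255,255,0)),(circ(c,.017,z0+.038),(255,0,255))]
    s,co=np.sin(yaw),np.cos(yaw)
    a=np.array([[0,y,z] for y,z in((-.034-.0424,.026+.0424),(-.034,.026),(.034,.026),(.034+.0424,.026+.0424))])
    pl.append((a@np.array([[co,s,0],[-s,co,0],[0,0,1]])+[c[0],c[1],z0],(0,255,255)))
    return pl
def ada(c,z0):
    return [(circ(c,.030,z0),(0,0,255)),(circ(c,.019,z0+.016),(0,255,0)),(circ(c,.009,z0+.032),(255,255,0))]
E
python3 - <<'E'
from ov import *
t,s=cam("top"),cam("side")
# triangulate coupling / adaptor by 2-ray LSQ of silhouette-free hand picks
c=at_z(t,[[456.5,190]],.072)[0]; a=at_z(t,[[300,234]],.172)[0]
c2=at_z(s,[[439,284]],.072)[0]; a2=at_z(s,[[290,191]],.172)[0]
print(c,c2,a,a2)
c=(c+c2)/2; a=(a+a2)/2
overlay([(t,[*c[:2],.04],cap(c,0,-.02)),(t,[*a[:2],.15],ada(a,.14)),(s,[*c[:2],.04],cap(c,0,-.02)),(s,[*a[:2],.15],ada(a,.14))],"ov1.png")
E
```

```text
[ 0.60757378 -0.27628094  0.072     ] [ 0.60138614 -0.28098129  0.072     ] [ 0.52238806 -0.00673188  0.172     ] [ 0.52300021 -0.0064069   0.172     ]
```

View pics/ov1.png

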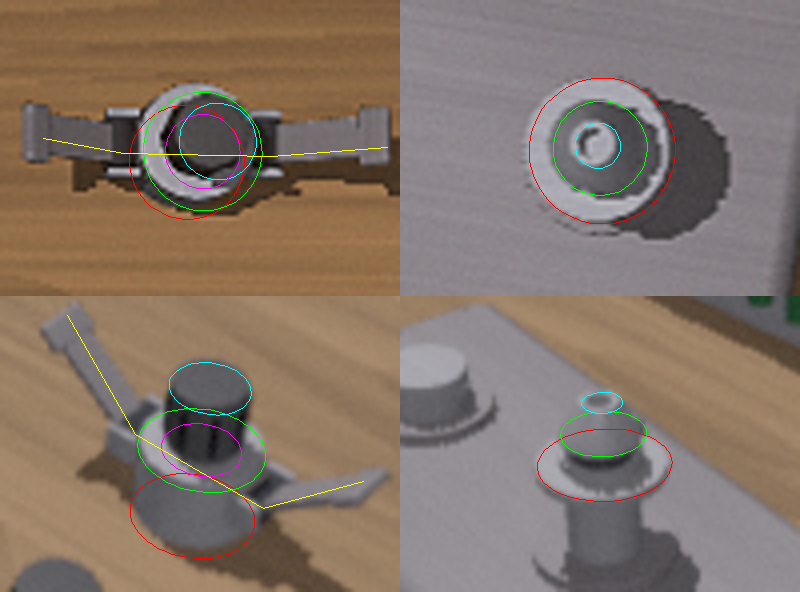

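The adaptor overlay fits, at (0.5227, -0.0066). The cap is a few mm off in x in the top view, so I'll fit its silhouette in both cameras.

```bash
cat > fit.py <<'E'
from ov import *
from scipy.optimize import minimize
def disc(z,rad): return circ((0,0),rad,z)
def arm(s):
    u=np.array([0,s,1])/2**.5; n=np.array([0,-s,1])/2**.5; h=np.array([0,s*.034,.026]); P=[]
    for l,w in((0,.009),(.05,.009)): P+= [h+u*l+n*e+[sx*w,0,0] for e in(-.003,.003) for sx in(-1,1)]
    Q=[h+u*l+n*e+[sx*.013,0,0] for l in(.05,.06) for e in(-.003,.003) for sx in(-1,1)]
    L=[np.array([sx*.012,s*y,z]) for sx in(-1,1) for y in(.02,.038) for z in(.018,.032)]
    return [np.array(P),np.array(Q),np.array(L)]
PARTS=[np.r_[disc(0,.027),disc(.038,.027)],np.r_[disc(.038,.017),disc(.072,.017)]]+arm(1)+arm(-1)
def render(d,x,y,z,yaw,k=2):
    m=np.zeros((480*k,640*k),np.uint8); Rz=R.from_euler("z",yaw).as_matrix()
    for p in PARTS:
        q=(proj(d,p@Rz.T+[x,y,z])+.5)*k
        cv2.fillConvexPoly(m,cv2.convexHull((q*16).round().astype(np.int32)),1,shift=4)
    return cv2.resize(m.astype(np.float32),(640,480),interpolation=cv2.INTER_AREA)
def fit(views,x0,z=0,free_z=False):
    """views: list of (d,mask)"""
    def cost(v):
        zz=v[3] if free_z else z
        return sum(np.abs(cv2.GaussianBlur(render(d,v[0],v[1],zz,v[2]*10),(0,0),1)-cv2.GaussianBlur(m.astype(np.float32),(0,0),1)).sum()/m.sum() for d,m in views)
    v0=np.array([x0[0],x0[1],x0[2]/10]+([z] if free_z else []))
    b=minimize(cost,v0,method="Nelder-Mead",options=dict(initial_simplex=np.vstack([v0]+[v0+.006*e for e in np.eye(len(v0))]),xatol=1e-5,fatol=1e-4))
    v=b.x.copy(); v[2]*=10; return v,b.fun
E
python3 - <<'E'
from fit import *
V=[]
for n in("top","side"):
    d=cam(n); m=np.zeros((480,640),bool)
    for l in("coupling","cam_a"):
        for x in vision.silhouettes(l,n):
            p=np.argwhere(x["pixels"]); print(n,l,round(x["score"],2),len(p),p.mean(0).round()[::-1])
            if np.hypot(*(p.mean(0)[::-1]-proj(d,[.606,-.277,.04])[0]))<45: m|=x["pixels"]
    V.append((d,m))
for vs in (V,V[:1],V[1:]): print(fit(vs,(.607,-.277,-.02)))
E
```

```text
top coupling 0.58 1587 [454. 192.]
top cam_a 0.86 398 [485. 191.]
top cam_a 0.62 320 [422. 190.]
side coupling 0.62 1947 [435. 297.]
side cam_a 0.61 359 [411. 278.]
side cam_a 0.48 197 [465. 309.]
(array([ 6.09156771e-01, -2.75700717e-01, -4.44557378e-04]), np.float64(0.27231264901827723))
(array([ 0.60954793, -0.27542804, -0.00424607]), np.float64(0.09779940190857578))
(array([ 0.60774601, -0.27662683,  0.0533187 ]), np.float64(0.12843061686779797))
```

>>> {"name": "apply_moves", "arguments": {
  "targets": [-0.334,-0.314,-0.2,0,0,0,100,-0.334,-0.314,-0.2,0,0,0,100,-0.334,-0.314,-0.2,0,0,0,100,-0.334,-0.314,-0.2,0,0,0,100,-0.334,-0.314,-0.2,0,0,0,100]
}}

```text
clock: 1.52
ee_pos: [0.3456, 0.3564, 0.3268]
eef_rot: [0.663, 3.069, 0.005]
wrist_force: [-0.2, 0.6, 0.3]
gripper_width: 0.0939
grasp_force: 0.0
```

>>> {"name": "apply_moves", "arguments": {
  "targets": [-0.334,-0.314,0,0,0,0,100,-0.334,-0.314,0,0,0,0,100,-0.334,-0.314,0,0,0,0,100,-0.334,-0.314,0,0,0,0,100,-0.334,-0.314,0,0,0,0,100]
}}

```text
clock: 2.15
ee_pos: [0.4325, 0.1459, 0.3244]
eef_rot: [0.661, 3.071, -0.0]
wrist_force: [0.6, 0.8, -0.5]
gripper_width: 0.0937
grasp_force: 0.0
```

>>> {"name": "apply_moves", "arguments": {
  "targets": [-0.334,-0.314,0,0,0,0,100,-0.334,-0.314,0,0,0,0,100,-0.334,-0.314,0,0,0,0,100,-0.334,-0.314,0,0,0,0,100,-0.334,-0.314,0,0,0,0,100]
}}

```text
clock: 2.78
ee_pos: [0.5209, -0.0648, 0.3239]
eef_rot: [-0.658, -3.071, 0.002]
wrist_force: [0.3, -0.1, -0.6]
gripper_width: 0.0942
grasp_force: 0.0
```

>>> {"name": "apply_moves", "arguments": {
  "targets": [-0.334,-0.314,0,0,0,0.25,100,-0.334,-0.314,0,0,0,0.25,100,-0.334,-0.314,0,0,0,0.25,100,-0.334,-0.314,0,0,0,0.25,100,-0.334,-0.314,0,0,0,0.25,100]
}}

```text
clock: 3.4
ee_pos: [0.6095, -0.2755, 0.3229]
eef_rot: [-1.785, -2.583, 0.003]
wrist_force: [-0.2, 0.3, -0.5]
gripper_width: 0.0941
grasp_force: 0.0
```

```bash
cat > go.py <<'E'
from h import *
def go(pos,tool_y=0.0):
    """shares to bring TCP to pos, pointing down, tool y at world angle tool_y"""
    s=r.state(); R0=R.from_rotvec(s["eef_rot"]); c,n=np.cos(tool_y),np.sin(tool_y)
    R1=R.from_matrix(np.array([[-n*-1*-1*-1 if 0 else n*-1*-1,c,0],[-c*-1*-1,n,0],[0,0,-1]])) if 0 else R.from_matrix(np.column_stack([np.cross([c,n,0],[0,0,-1]),[c,n,0],[0,0,-1]]))
    print("clock",s["clock"],"pos",s["ee_pos"].round(4),"share",(R0.inv().apply(np.array(pos)-s["ee_pos"])/.5).round(4),"turn",((R0.inv()*R1).as_rotvec()/np.pi).round(4),"F",s["wrist_force"].round(1))
E
sed -i 's/R.from_matrix(np.array.*if 0 else //' go.py
python3 -c "
from go import *
go([.609,-.276,.2])"
```

```text
clock 3.4 pos [ 0.6095 -0.2755  0.3229] share [-0.0008 -0.0007  0.2458] turn [-0.0008  0.      0.115 ] F [-0.2  0.3 -0.5]
```

>>> {"name": "apply_moves", "arguments": {
  "targets": [0,0,0.12,0,0,0.06,100,0,0,0.24,0,0,0.115,100,0,0,0.35,0,0,0.115,100,0,0,0.44,0,0,0.115,100,0,0,0.46,0,0,0.115,100]
}}

```text
clock: 4.03
ee_pos: [0.6083, -0.2716, 0.0919]
eef_rot: [-2.21, -2.227, 0.001]
wrist_force: [-0.3, -0.2, 0.2]
gripper_width: 0.0941
grasp_force: 0.0
```

```bash
python3 -c "
from go import *
go([.609,-.276,.061])
s=cam('side'); save(s,'pre.png',(340,180,500,300),4)"
```

```text
clock 4.025 pos [ 0.6083 -0.2716  0.0919] share [-0.0089  0.0016  0.0618] turn [-0.0011 -0.0008  0.0024] F [-0.3 -0.2  0.2]
```

View pics/pre.png

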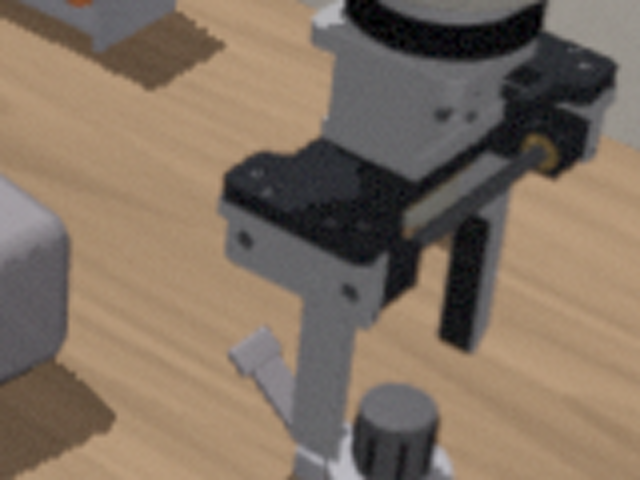

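The open fingers straddle the vent head, which is at about (398,430) in the crop. I'll shift 4 mm in y, go down and close.

>>> {"name": "apply_moves", "arguments": {
  "targets": [-0.009,0.001,0.02,0,0,0.002,100,-0.009,0.001,0.045,0,0,0.002,100,-0.009,0.001,0.06,0,0,0.002,100,-0.009,0.001,0.06,0,0,0.002,40,-0.009,0.001,0.06,0,0,0.002,20]
}}

```text
clock: 4.7
ee_pos: [0.6094, -0.2796, 0.0648]
eef_rot: [2.223, 2.219, 0.0]
wrist_force: [-0.1, -0.1, -0.8]
gripper_width: 0.0774
grasp_force: 0.0
```

>>> {"name": "apply_moves", "arguments": {
  "targets": [0,0,0,0,0,0,20,0,0,0,0,0,0,20,0,0,0,0,0,0,10,0,0,0,0,0,0,10,0,0,0,0,0,0,10]
}}

```text
clock: 5.32
ee_pos: [0.6091, -0.2796, 0.0645]
eef_rot: [-2.224, -2.219, 0.0]
wrist_force: [-1.3, 0.1, 0.5]
gripper_width: 0.0332
grasp_force: 30.0
```

>>> {"name": "apply_moves", "arguments": {
  "targets": [0,0,-0.05,0,0,0,10,0,0,-0.15,0,0,0,10,0,0,-0.25,0,0,0,10,0,0,-0.35,0,0,0,10,0,0,-0.4,0,0,0,10]
}}

```text
clock: 5.95
ee_pos: [0.6095, -0.2798, 0.2671]
eef_rot: [2.222, 2.218, 0.002]
wrist_force: [0.1, 0.3, -4.3]
gripper_width: 0.0336
grasp_force: 30.0
```

>>> {"name": "apply_moves", "arguments": {
  "targets": [0.1,-0.035,0,0,0,0,10,0.2,-0.07,0,0,0,0,10,0.3,-0.1,0,0,0,0,10,0.4,-0.13,0,0,0,0,10,0.48,-0.155,0,0,0,0,10]
}}

```text
clock: 6.58
ee_pos: [0.5313, -0.0372, 0.2642]
eef_rot: [-2.222, -2.22, 0.0]
wrist_force: [0.8, 0.1, -3.5]
gripper_width: 0.0334
grasp_force: 30.0
```

>>> {"name": "apply_moves", "arguments": {
  "targets": [0.03,-0.01,0,0,0,0,10,0.059,-0.018,0,0,0,0,10,0.059,-0.018,0,0,0,0,10,0.059,-0.018,0,0,0,0,10,0.059,-0.018,0,0,0,0,10]
}}

```text
clock: 7.2
ee_pos: [0.5234, -0.0107, 0.2644]
eef_rot: [2.225, 2.218, -0.001]
wrist_force: [0.8, 1.5, -4.6]
gripper_width: 0.0337
grasp_force: 30.0
```

```bash
python3 - <<'E'
from go import *; from fit import *
go([.5227,-.0102,.262])
p=r.state()["ee_pos"]; s=cam("side"); t=cam("top")
c=p+[0,.0036,-.0645]
print("w",r.state()["gripper_width"])
overlay([(s,c+[0,0,.03],cap(c,c[2],0)),(s,[.5227,-.0066,.15],ada((.5227,-.0066),.14)),(t,c+[0,0,.03],[]),(t,[.52,0,.1],[])],"hov.png")
ms=[x for l in("coupling","cam_a") for x in vision.silhouettes(l,"side")]
for x in ms: q=np.argwhere(x["pixels"]); print(round(x["score"],2),len(q),q.mean(0).round()[::-1])
E
```

```text
clock 7.2 pos [ 0.5234 -0.0107  0.2644] share [ 0.0011 -0.0015  0.0049] turn [-0.      0.0002 -0.001 ] F [ 0.8  1.5 -4.6]
w 0.03374084852884996
0.63 297 [264. 140.]
0.5 152 [311. 166.]
```

View pics/hov.png

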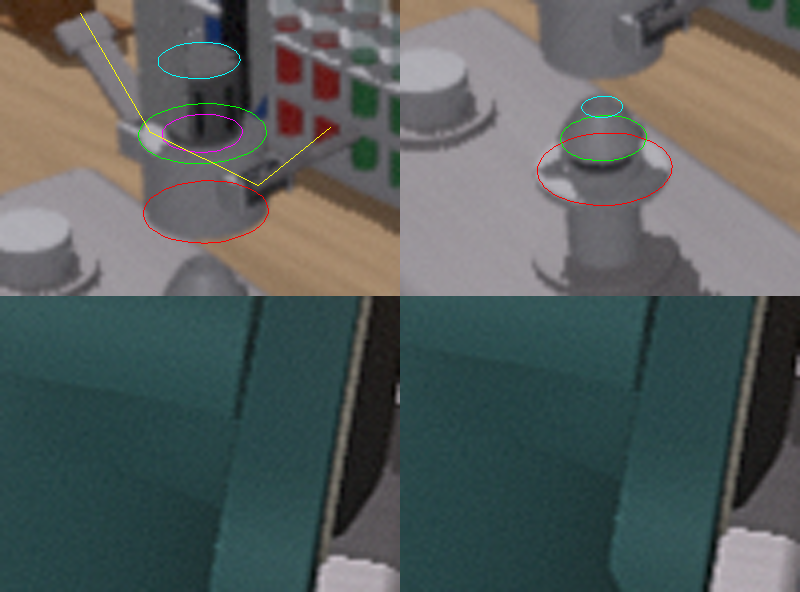

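The held cap's rim overlay matches in the side view, with its centre within about 1 mm of the adaptor axis. The top view is blocked by the arm. I'll lower it slowly and watch the force.

>>> {"name": "apply_moves", "arguments": {
  "targets": [0.001,-0.001,0.02,0,0,0,10,0.001,-0.001,0.035,0,0,0,10,0.001,-0.001,0.05,0,0,0,10,0.001,-0.001,0.065,0,0,0,10,0.001,-0.001,0.08,0,0,0,10]
}}

```text
clock: 8.02
ee_pos: [0.5228, -0.0093, 0.2239]
eef_rot: [2.224, 2.219, -0.0]
wrist_force: [-0.3, -0.3, -3.4]
gripper_width: 0.0335
grasp_force: 30.0
```

>>> {"name": "apply_moves", "arguments": {
  "targets": [0,0,0.004,0,0,0,10,0,0,0.008,0,0,0,10,0,0,0.012,0,0,0,10,0,0,0.012,0,0,0,10]
}}

```text
clock: 8.52
ee_pos: [0.5228, -0.0092, 0.2184]
eef_rot: [-2.223, -2.219, -0.0]
wrist_force: [-0.4, 1.2, -5.0]
gripper_width: 0.0335
grasp_force: 30.0
```

>>> {"name": "apply_moves", "arguments": {
  "targets": [0,0,0.004,0,0,0,10,0,0,0.008,0,0,0,10,0,0,0.012,0,0,0,10,0,0,0.016,0,0,0,10,0,0,0.018,0,0,0,10]
}}

```text
clock: 9.15
ee_pos: [0.5228, -0.0093, 0.2093]
eef_rot: [-2.224, -2.219, 0.0]
wrist_force: [-0.5, 2.6, -2.2]
gripper_width: 0.0336
grasp_force: 30.0
```

>>> {"name": "apply_moves", "arguments": {
  "targets": [0,0,0.003,0,0,0,10,0,0,0.006,0,0,0,10,0,0,0.008,0,0,0,10]
}}

```text
clock: 9.52
ee_pos: [0.5228, -0.0093, 0.2054]
eef_rot: [2.224, 2.219, -0.0]
wrist_force: [0.1, 2.4, -1.6]
gripper_width: 0.0337
grasp_force: 30.0
```

>>> {"name": "apply_moves", "arguments": {
  "targets": [0,0,0.002,0,0,0,10,0,0,0.004,0,0,0,10,0,0,0.004,0,0,0,10]
}}

```text
clock: 9.9
ee_pos: [0.5229, -0.0092, 0.2043]
eef_rot: [-2.223, -2.219, -0.001]
wrist_force: [-8.5, 4.0, 17.2]
gripper_width: 0.0337
grasp_force: 30.0
```

The force jumps at a TCP height of 0.2043, against an expected 0.2045, so the cap is on the flange. One more small press, then release, back off upward and look.

>>> {"name": "apply_moves", "arguments": {
  "targets": [0,0,0.001,0,0,0,10,0,0,0.002,0,0,0,10]
}}

```text
clock: 10.15
ee_pos: [0.5229, -0.0091, 0.2041]
eef_rot: [-2.223, -2.219, -0.002]
wrist_force: [-18.2, 6.4, 41.9]
gripper_width: 0.0336
grasp_force: 30.1
```

>>> {"name": "apply_moves", "arguments": {
  "targets": [0,0,0,0,0,0,45,0,0,0,0,0,0,80,0,0,0,0,0,0,80,0,0,-0.004,0,0,0,80,0,0,-0.004,0,0,0,80]
}}

```text
clock: 10.78
ee_pos: [0.5229, -0.0094, 0.2046]
eef_rot: [2.223, 2.219, 0.0]
wrist_force: [0.3, 0.4, 0.1]
gripper_width: 0.0746
grasp_force: 0.0
```

>>> {"name": "apply_moves", "arguments": {
  "targets": [0,0,-0.06,0,0,0,80,0,0,-0.13,0,0,0,80,0,0,-0.2,0,0,0,80,0,0,-0.24,0,0,0,0,0,0,-0.24,0,0,0,0]
}}

```text
clock: 11.4
ee_pos: [0.5233, -0.0093, 0.3255]
eef_rot: [2.223, 2.219, 0.003]
wrist_force: [0.2, 0.4, -0.8]
gripper_width: 0.0586
grasp_force: 0.0
```

```bash
python3 - <<'E'
from go import *; from fit import *
go([.5227,-.0066,.3])
s=cam("side"); a=(.5228,-.0060)
overlay([(s,[*a,.17],[]),(s,[*a,.17],cap(a,.14,0))]*1+[(s,[*a,.25],[]),(s,[*a,.17],cap(a,.143,0))],"seat.png")
ms=[x for l in("coupling","cam_a") for x in vision.silhouettes(l,"side")]
m=np.zeros((480,640),bool)
for x in ms:
    q=np.argwhere(x["pixels"]); c=q.mean(0)[::-1]; print(round(x["score"],2),len(q),c.round())
    if np.hypot(*(c-proj(s,[*a,.17])[0]))<45: m|=x["pixels"]
print(fit([(s,m)],(*a,0),.14))
E
```

```text
clock 11.4 pos [ 0.5233 -0.0093  0.3255] share [ 0.0054 -0.0013  0.0509] turn [ 0.0007 -0.0002 -0.0006] F [ 0.2  0.4 -0.8]
0.58 1832 [287. 188.]
0.63 312 [266. 171.]
(array([ 0.52245151, -0.00557234,  0.01913906]), np.float64(0.12240588944354563))
```

View pics/seat.png

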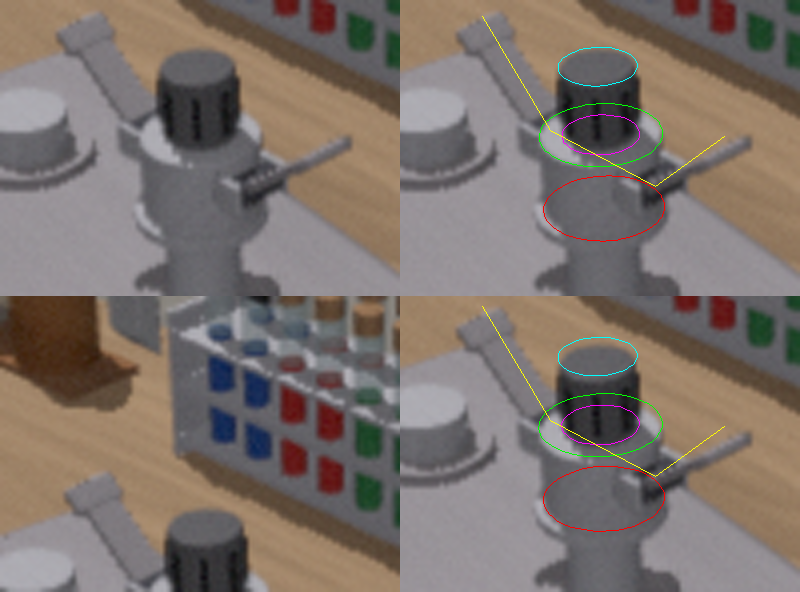

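The cap sits home and upright with both arms raised: the head top in the crop is at (198,68) and matches the overlay at z = 0.14. Next I'll close the fingers, move over the +y arm and press down.

>>> {"name": "apply_moves", "arguments": {
  "targets": [0.06,0,0,0,0,0,0,0.134,-0.001,0,0,0,0,0,0.134,-0.001,0.04,0,0,0,0,0.134,-0.001,0.1,0,0,0,0,0.134,-0.001,0.16,0,0,0,0]
}}

```text
clock: 12.18
ee_pos: [0.522, 0.0576, 0.2427]
eef_rot: [-2.223, -2.219, 0.002]
wrist_force: [0.7, 0.3, 0.1]
gripper_width: 0.0007
grasp_force: 0.0
```

>>> {"name": "apply_moves", "arguments": {
  "targets": [0,0,0.02,0,0,0,0,0,0,0.04,0,0,0,0,0,0,0.06,0,0,0,0,0,0,0.08,0,0,0,0,0,0,0.1,0,0,0,0]
}}

```text
clock: 12.8
ee_pos: [0.5226, 0.0578, 0.194]
eef_rot: [2.223, 2.219, 0.001]
wrist_force: [-0.3, -0.1, 1.4]
gripper_width: 0.0004
grasp_force: 0.5
```

>>> {"name": "apply_moves", "arguments": {
  "targets": [0,0,0.02,0,0,0,0,0,0,0.035,0,0,0,0,0,0,0.05,0,0,0,0,0,0,0.06,0,0,0,0]
}}

```text
clock: 13.3
ee_pos: [0.5225, 0.0579, 0.1641]
eef_rot: [-2.223, -2.219, -0.0]
wrist_force: [0.0, 4.0, 4.6]
gripper_width: 0.0003
grasp_force: 2.5
```

>>> {"name": "apply_moves", "arguments": {
  "targets": [0,0,0.004,0,0,0,0,0,0,0.008,0,0,0,0,0,0,0.008,0,0,0,0]
}}

```text
clock: 13.68
ee_pos: [0.5225, 0.0579, 0.1605]
eef_rot: [-2.223, -2.219, -0.0]
wrist_force: [0.0, 4.6, 3.1]
gripper_width: 0.0002
grasp_force: 2.7
```

>>> {"name": "apply_moves", "arguments": {
  "targets": [0,0,0.003,0,0,0,0,0,0,0.006,0,0,0,0,0,0,0.006,0,0,0,0]
}}

```text
clock: 14.05
ee_pos: [0.5223, 0.0577, 0.1573]
eef_rot: [-2.224, -2.219, 0.001]
wrist_force: [0.1, 5.2, 1.3]
gripper_width: 0.0002
grasp_force: 2.6
```

>>> {"name": "apply_moves", "arguments": {
  "targets": [0,0,0.003,0,0,0,0,0,0,0.006,0,0,0,0,0,0,0.006,0,0,0,0]
}}

```text
clock: 14.42
ee_pos: [0.5223, 0.0574, 0.1543]
eef_rot: [2.224, 2.219, -0.001]
wrist_force: [-0.6, 2.5, 1.2]
gripper_width: 0.0006
grasp_force: 1.6
```

```bash
python3 - <<'E'
from fit import *
s=cam("side"); save(s,"pa.png",(200,100,360,220),5)
E
```

```text
(no output)
```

View pics/pa.png

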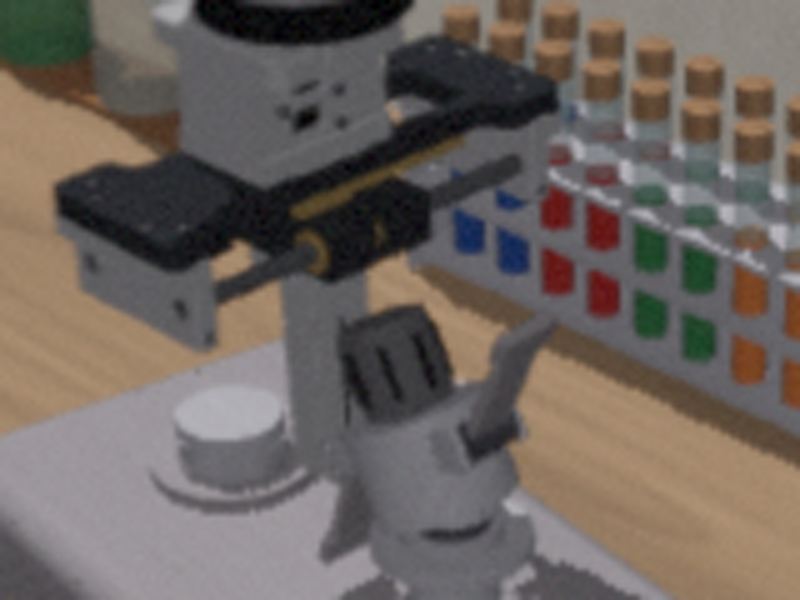

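The +y arm is down, with its tip at (335,550), but I pressed too far: the cap is tilted towards the finger and its rim gapes at (460,530). I'll back straight up and see whether it settles.

>>> {"name": "apply_moves", "arguments": {
  "targets": [0,0,-0.01,0,0,0,0,0,0,-0.03,0,0,0,0,0,0,-0.06,0,0,0,0,0,0,-0.1,0,0,0,0,0,0,-0.16,0,0,0,0]
}}

```text
clock: 15.1
ee_pos: [0.5222, 0.0572, 0.2357]
eef_rot: [2.224, 2.218, -0.001]
wrist_force: [-0.2, 0.2, -0.3]
gripper_width: 0.0003
grasp_force: 0.0
```

>>> {"name": "apply_moves", "arguments": {
  "targets": [0,0,-0.08,0,0,0,0,0,0,-0.16,0,0,0,0,0,0,-0.18,0,0,0,0]
}}

```text
clock: 15.48
ee_pos: [0.5231, 0.0571, 0.3274]
eef_rot: [2.223, 2.217, 0.005]
wrist_force: [-0.1, -0.2, -0.8]
gripper_width: 0.0003
grasp_force: 0.0
```

```bash
python3 - <<'E'
from ov import *
s=cam("side"); a=(.5225,-.0060); save(s,"pb.png",(220,120,340,210),5)
print(r.state()["ee_pos"])
E
```

```text
[0.52301773 0.05726117 0.32713985]
```

View pics/pb.png

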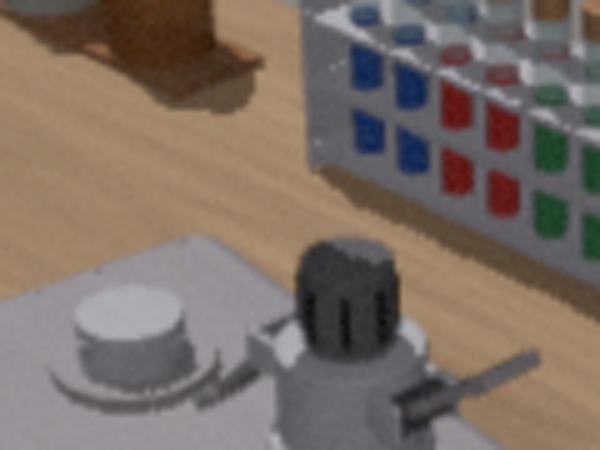

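The cap settled upright again. I'll check the down arm's angle by projection.

```bash
python3 - <<'E'
from ov import *
s=cam("side"); c=np.array([.5225,-.0060,.14])
for ang in (.8,1.1,1.3,1.45,1.57):
    e=np.pi/4-ang; print(ang,proj(s,[c+[dx,.034+.06*np.cos(e),.026+.06*np.sin(e)] for dx in(-.013,.013)]).round(1).tolist())
print("hinge",proj(s,[c+[0,.034,.026]]))
print([ (np.round(x["point"],3),round(x["score"],2)) for x in vision.search_frame("cam_a","side")])
pl=[(np.array([c+[dx,.034,.026],c+[dx,.034+.06*np.cos(e),.026+.06*np.sin(e)]]),col) for dx in(-.009,.009) for e,col in((-.785,(0,0,255)),(-.515,(0,255,0)))]
overlay([(s,[*c[:2],.16],cap(c,.14,0)),(s,[*c[:2],.16],pl)]+[(s,[*c[:2],.16],[])]*2,"pc.png")
E
```

```text
0.8 [[249.9, 178.6], [260.6, 173.6]]
1.1 [[251.6, 187.5], [262.2, 182.3]]
1.3 [[253.7, 193.4], [264.3, 188.3]]
1.45 [[255.8, 197.8], [266.3, 192.6]]
1.57 [[257.6, 201.2], [268.1, 196.0]]
hinge [[276.86272959 187.11578517]]
[(array([ 0.515, -0.063,  0.182]), 0.62), (array([0.513, 0.055, 0.137]), 0.42)]
```

View pics/pc.png

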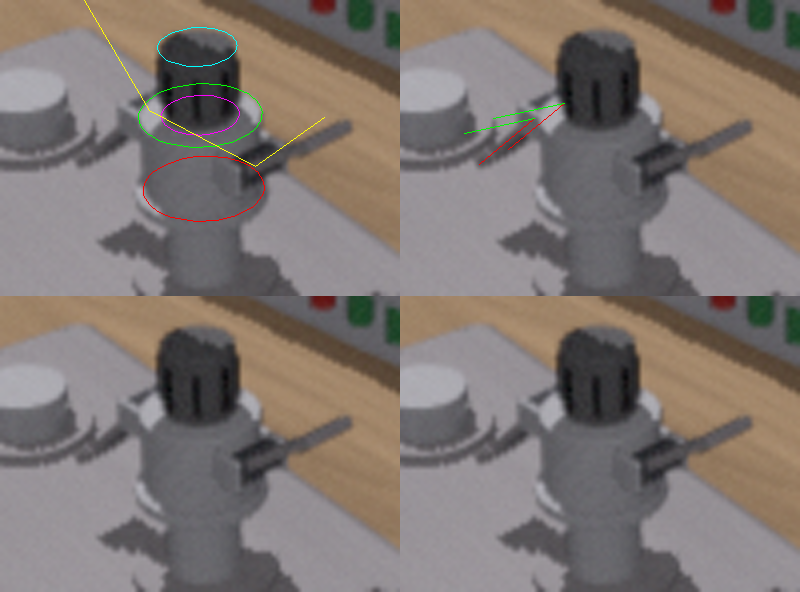

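The +y arm lies on the red fully-down line (1.57 rad) and the cap is seated. Now the -y arm, stopping at a TCP height of about 0.168 this time.

>>> {"name": "apply_moves", "arguments": {
  "targets": [-0.12,0,0,0,0,0,0,-0.24,0,0,0,0,0,0,-0.258,0,0.03,0,0,0,0,-0.258,0,0.1,0,0,0,0,-0.258,0,0.17,0,0,0,0]
}}

```text
clock: 16.25
ee_pos: [0.5216, -0.071, 0.2373]
eef_rot: [-2.223, -2.219, 0.002]
wrist_force: [0.9, 1.4, 0.4]
gripper_width: 0.0004
grasp_force: 0.0
```

>>> {"name": "apply_moves", "arguments": {
  "targets": [0,0,0.02,0,0,0,0,0,0,0.04,0,0,0,0,0,0,0.06,0,0,0,0,0,0,0.08,0,0,0,0,0,0,0.1,0,0,0,0]
}}

```text
clock: 16.88
ee_pos: [0.5224, -0.0714, 0.1891]
eef_rot: [2.223, 2.219, 0.0]
wrist_force: [0.0, -0.3, 1.1]
gripper_width: 0.0004
grasp_force: 0.5
```

>>> {"name": "apply_moves", "arguments": {
  "targets": [0,0,0.015,0,0,0,0,0,0,0.03,0,0,0,0,0,0,0.04,0,0,0,0,0,0,0.04,0,0,0,0]
}}

```text
clock: 17.38
ee_pos: [0.522, -0.0714, 0.1692]
eef_rot: [-2.224, -2.219, 0.001]
wrist_force: [-0.8, -0.0, 0.1]
gripper_width: 0.0004
grasp_force: 0.0
```

>>> {"name": "apply_moves", "arguments": {
  "targets": [0,0,0.003,0,0,0,0,0,0,0.006,0,0,0,0,0,0,0.006,0,0,0,0]
}}

```text
clock: 17.75
ee_pos: [0.5223, -0.0714, 0.1666]
eef_rot: [2.224, 2.219, 0.0]
wrist_force: [0.3, -0.1, 1.9]
gripper_width: 0.0006
grasp_force: 1.0
```

>>> {"name": "apply_moves", "arguments": {
  "targets": [0,0,-0.03,0,0,0,0,0,0,-0.1,0,0,0,0,0,0,-0.2,0,0,0,0,0,0,-0.3,0,0,0,0,0,0,-0.34,0,0,0,0]
}}

```text
clock: 18.38
ee_pos: [0.5226, -0.0718, 0.34]
eef_rot: [2.223, 2.217, 0.005]
wrist_force: [-0.8, -0.1, -0.0]
gripper_width: 0.0004
grasp_force: 0.0
```

```bash
python3 - <<'E'
from ov import *
s=cam("side"); c=np.array([.5225,-.0060,.14])
pl=[(np.array([c+[dx,q*.034,.026],c+[dx,q*(.034+.06*np.cos(e)),.026+.06*np.sin(e)]]),col) for q in(1,-1) for dx in(-.009,.009) for e,col in((-.785,(0,0,255)),(-.515,(0,255,0)))]
overlay([(s,[*c[:2],.16],cap(c,.14,0)[:4]),(s,[*c[:2],.16],pl)]+[(s,[*c[:2],.16],[])]*2,"pd.png")
E
```

```text
(no output)
```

View pics/pd.png

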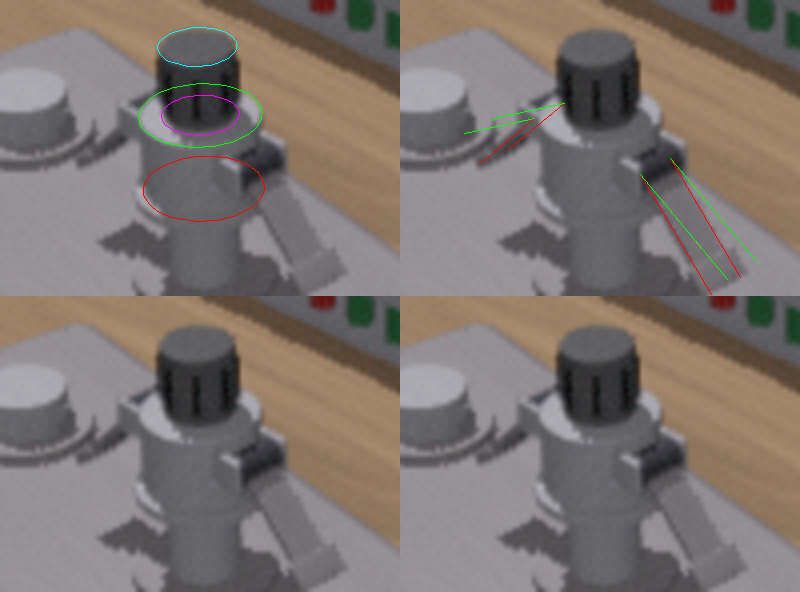

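Both arms lie on the fully-down lines and the cap is seated. One gentle extra press on the -y arm will give margin.

>>> {"name": "apply_moves", "arguments": {
  "targets": [0,0,0.1,0,0,0,0,0,0,0.2,0,0,0,0,0,0,0.28,0,0,0,0,0,0,0.32,0,0,0,0,0,0,0.33,0,0,0,0]
}}

```text
clock: 19.05
ee_pos: [0.5216, -0.0715, 0.1709]
eef_rot: [-2.223, -2.218, 0.002]
wrist_force: [0.4, 1.5, 0.0]
gripper_width: 0.0006
grasp_force: 0.0
```

>>> {"name": "apply_moves", "arguments": {
  "targets": [0,0,0.005,0,0,0,0,0,0,0.01,0,0,0,0,0,0,0.014,0,0,0,0,0,0,0.014,0,0,0,0]
}}

```text
clock: 19.55
ee_pos: [0.5228, -0.0717, 0.1652]
eef_rot: [2.223, 2.218, 0.001]
wrist_force: [-0.2, -2.0, 6.4]
gripper_width: 0.0005
grasp_force: 2.9
```

Force rises to 6.4 N, well above the hinge friction, so the arm is at its stop. Retreat and do a numeric check.

>>> {"name": "apply_moves", "arguments": {
  "targets": [0,0,-0.02,0,0,0,0,0,0,-0.1,0,0,0,0,0,0,-0.2,0,0,0,0,0,0,-0.3,0,0,0,0,0,0,-0.35,0,0,0,0]
}}

```text
clock: 20.18
ee_pos: [0.5225, -0.0717, 0.3426]
eef_rot: [2.223, 2.218, 0.004]
wrist_force: [0.2, 0.2, -1.1]
gripper_width: 0.0001
grasp_force: 0.0
```

```bash
python3 - <<'E'
from h import *
old=cv2.imread("pics/pd.png")[296:,:400]
s=cam("side"); u,v=proj(s,[.5225,-.006,.16])[0].round().astype(int)
im=cv2.resize(s["image"][v-37:v+37,u-50:u+50,::-1],None,fx=4,fy=4,interpolation=cv2.INTER_CUBIC)
df=cv2.absdiff(im,old).max(2); q=np.argwhere(df>40); print(len(q), q.mean(0) if len(q) else "")
E
cat > final.py <<'E'
from h import *
a=cv2.imread("pics/pd.png")[296:,:400]
E
```

```text
1 [209. 155.]
```

The picture hasn't changed since the last check: cap seated and both arms down. I'll hand the job in.

```bash
rm -f final.py; python3 -c "
from workcell import order
print(order.job_done())"
```

```text
the job is handed in; nothing more can be done
None
```

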